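# Fit the snap ring over the stage bearing

### The arm

A 6-joint arm with a two-finger parallel gripper is mounted at the origin on the work surface. World frame = base frame: x ahead of the robot, y to its left, z up, the work surface at z = 0. Lengths are in m, angles in rad, forces in N, time in s.
With the tool pointing down it reaches from about 0.375 to 0.9 m from the base axis. Payload 3.1 kg.
Tool frame: the origin (TCP) lies at the very end of the fingers, on their centre line; the grasp point (between the pads) lies 19 mm behind it; z points along the fingers, y is the line along which they close (so a half turn about z gives the same grasp; the last joint's range is limited). The gripper opens to 87 mm and grips with 3 to 60 N. Pads are 19 mm wide; open, the fingers measure 117 mm over their backs; the gripper's body (75 mm by 190 mm) begins 51 mm behind the grasp point.
Start: joints at [0.988, 0.527, 1.433, -0, 1.181, -0.178], TCP at [0.246, 0.574, 0.223] pointing down, gripper open.
Joint ranges: [-3.08, 3.08], [-0.75, 2.2], [0.22, 2.44], [-1.43, 4.57], [0, 2.65], [-2.85, 2.85]. Speed limits (rad/s): [2.79, 2.79, 3.14, 3.14, 3.14, 3.14].

### API

Orientations are given as a unit quaternion [x, y, z, w].
In Python, from rig import robot gives the robot as it stands. The module is installed in compiled form; this text tells all that it offers.
- The arm moves only by the tool play_rows, never from a script. Its argument "steps" is one flat list of numbers, 5 for each row, row after row: the opening, from -1 (shut) to 1 (fully open), then the shift along the tool's x, y, z as a fraction of full scale, then the turn about the tool's z as a fraction of full scale. In form: [claw, tx, ty, tz, twist, claw, tx, ty, tz, twist, ...]. A call has exactly 10 rows; each row shifts and turns the commanded pose from where the row before left it, along the tool's axes as they then stand; what a row does not reach is not made up. Full scale, the value 1, is 0.03 m for a shift and 0.1 rad for a turn. A row lasts 1/10 s, in which the tool goes at most 50 mm and 8.59 degrees, less where a joint would pass 70% of its speed; a pose out of reach is approached as far as the arm can. A call with a number of a shift or a turn outside -1 to 1 is refused whole. A call with a gripper value outside its range is refused whole. The fingers move at their own pace and stop on an object; "grip_force" is the grip in N (left out, the last holds). Time passes only in rows, so rows that do not move let the fingers close, or fill a call up. It gives the time, the measured TCP pose, the force, the opening and the grip force at its end, in the units of the state.
- robot.get_obs(): the state, without advancing time (a new reading comes with each control period).
- robot.camera(name): name is "scene" or "top" or "wrist"; returns a dict with "image" (420x560x3 uint8, red, green, blue), "mtx" (3x3 intrinsics, pixels), "D" ([k1, k2, p1, p2, k3] as OpenCV has them; the pictures are not rectified), "rvec" (rotation vector, rad) and "tvec" (3), from world to camera coordinates, as OpenCV has them. Camera axes: x right, y down, z forward; pixel columns grow to the right and rows downward; lengths in m; the calibration is good to about 2 mm. A picture is of the moment at which its call begins. There is no depth.
- robot.hand_in(): hands the job in; it is judged then, once.
The state is a dict: "time": time; "q": joint angles; "joint_velocities": joint speeds; "joint_torque": joint torques, N m; "position": TCP position; "tool_rot": TCP orientation; "ft_force": force on the tool from outside, world axes, zero at the start; "moment": the same for the moment, N m; "grip_width": finger opening in m; "grip_force": force on a finger pad.
Only numpy, scipy, OpenCV 4.12 (cv2) and the standard library are available. Lean on these libraries where they do the work, as an engineer would, in place of code of your own. Each camera call takes 0.05 s, during which the arm holds its last target. There are 200 camera calls.

### The job

The microscope's rotating stage stands upside down with its bearing on the stub. First push the cap of the sprung gauge gently down until its foot rests on the bearing and reads it, and let it spring back up; then pick up the snap-ring pliers by the handles, squeeze them fully so the ring on their tips is spread, slide the spread ring down over the stub, level, until it lies at the groove just above the bearing. Finish while still holding it there: pliers squeezed, ring spread and in line with the groove, nothing let go; leave the phone, the objective and the slide box alone.

Things in the scene. Friction and masses are not known exactly. Their poses are not given: they have to be found in the camera images.
- stage: Fixed black disc, 150 mm across, 16 mm thick, on the bench: a rotating stage upside down. Origin: centre of its underside, z up. On its centre a steel stub, 28 mm across, up to 54 mm above the bench (last 4 mm tapered). On its +y side, 65 mm out, a thin post 88 mm high carries the gauge on a bracket (dial on the -x side). Handles towards the stage's -x side, the pliers come over the stub freely.
- groove (a point): Middle of the groove in the stub, on the stub's axis, 38 mm above the bench. The groove is 6 mm tall (35 to 41 mm above the bench) and 24.4 mm in diameter; its lower edge is flush with the bearing's top. Axes as stage.
- gauge (a joint): Travel of the gauge's foot downwards (m): 0 up, at most 0.020. The spring pushes it back up: 1.5 N at 0, 3 N at 0.015. The foot meets the seated bearing at 0.015.
- gauge_cap (a point): Centre of the top of the gauge's round black cap (22 mm across, 8 mm thick), the place to push straight down, 114 mm above the bench when up. It stands 44 mm from the stub's axis to the stage's +y side; the bracket under it lies 74 to 84 mm above the bench and ends 38 mm from the axis.
- gauge_foot: The gauge's steel foot, 7 mm across, 32 mm from the stub's axis, on a short arm from the lower end of the vertical rod (6 mm thick) under the cap; it reaches no nearer than 28 mm to the axis. Origin: centre of its underside, 50 mm above the bench when up.
- bearing: Loose steel ball bearing, 72 mm outside, 30 mm bore, 19 mm high, sitting round the stub on the disc, its top 35 mm above the bench. Origin: centre of its underside.
- pliers: Snap-ring pliers, flat on the bench, 175 mm long, 0.18 to 0.3 kg. Origin: on the underside, under the pivot; x to the tips and ring, y across, z up. Squeezing the handles spreads the tips. Two black handles, each 8 mm wide and 20 mm high (the rest is lower), run from 28 to 102 mm behind the pivot; at rest they diverge backwards by 0.2 rad each, squeezed to the stop they are parallel.
- pliers_grip (a point): The place to grip: midway between the handles, 55 mm behind the pivot, 10 mm above the pliers' underside. Over the handles' outer faces it measures about 58 mm at rest and 36 mm squeezed to the stop; the spring there takes about 8 N a side at the stop. Axes as pliers.
- ring_center (a point): Centre of the spread ring: 49.5 mm ahead of the pivot, 104.5 mm ahead of pliers_grip, 2.5 mm above the pliers' underside (axes as pliers). The ring, fast on the tips, is a flat steel C, gap to the pivot, 3 mm thick (1 to 4 mm above the underside; the jaws lie above it), band 4 mm wide, bore 26 mm at rest (too small for the stub), about 33 mm spread.
- handle_l (a joint): Squeeze of the pliers' left handle (rad): 0 at rest, 0.20 at the stop (up to 0.24 under a hard grip), where the ring is fully spread; the right handle moves equally.
- phone: Black phone, 72 x 148 x 9 mm, lying beyond the work. Origin: centre of its underside. Leave it alone.
- objective: Aluminium microscope objective, 28 mm across, 45 mm high, standing upright. Origin: centre of its underside. Leave it alone.
- slide_box: White open box with glass slides, 84 x 100 x 32 mm. Origin: centre of its underside. Leave it alone.
Not all that is in view belongs to the job. What is meant by the stage is not orange or pink, and is the smaller of those in its own colour.

How it is judged:
On the way, in this order (a step that is already met when the one before it is completed fails the run):
1. the gauge's foot is pressed on the seated bearing and reads it (contact force between gauge_foot and bearing above 0.5 N and value of joint gauge between 0.0135 and 0.017 m), for 0.3 s.
2. the gauge is back up (value of joint gauge below 0.003 m), for 0.1 s.
3. the pliers are squeezed and the spread ring is above the stub's top, over the stub (value of joint handle_l above 0.17 rad and height (world z) of ring_center above 0.055 m and horizontal distance between ring_center and groove below 0.015 m), for 0.1 s.
At the end, for the whole second after the job is handed in: Spread ring held round the stub: centre within 4 mm of the axis and 2.8 mm of the groove's mid height (under 12 N on the bearing), pliers gripped, squeezed past 0.17 rad, level within 0.12 rad, still; gauge up (under 3 mm), bearing seated within 3 mm (horizontal distance between ring_center and groove below 0.004 m and z of ring_center in the frame of groove between -0.0028 and 0.0028 m and value of joint handle_l above 0.17 rad and angle between pliers's own z axis and vertical below 0.12 rad and contact force between the fingers and pliers above 5 N and linear speed of pliers below 0.02 m/s and contact force between pliers and bearing below 12 N and value of joint gauge below 0.003 m and horizontal distance between bearing and groove below 0.003 m and height (world z) of bearing below 0.018 m); the arm keeps its last pose, push and grip.
It fails at once if the gauge is driven hard into the bearing (contact force between gauge_foot and bearing above 40 N).
It fails at once if phone disturbed (distance of phone from where it was at the start of the episode above 0.03 m).
It fails at once if objective disturbed (distance of objective from where it was at the start of the episode above 0.03 m).
It fails at once if slide box disturbed (distance of slide_box from where it was at the start of the episode above 0.03 m).
It also fails if it takes over 72 s, if anything falls off the work surface, if the arm or the gripper's body presses on something with over 40 N, if the wrist force passes 120 N, or if a joint passes its speed limit or range.

## Working session

There is one attempt and no reset: what is moved stays moved. The work goes in short steps, Python scripts to look and compute and a tool call to move; the robot and the scene stay as the last step left them, time stands still between calls to the robot, and variables do not carry over. Pictures are saved under pics/ and viewed, at most 10 in all, crops included, and the job is handed in when it is done.

Besides the shell and the picture viewer there is one more tool, called after "Call:" as name(argument=value, ...), one argument or row to a line, values as JSON. play_rows: Moves the arm, as the interface text tells. Shift numbers are shares of 0.03 m and turn numbers shares of 0.1 rad, none past 1 either way. Its arguments: {"type":"object","properties":{"steps":{"type":"array"},"grip_force":{"type":"number"}},"required":["steps"]}

```bash
mkdir -p pics; cat > h.py <<'E'
import numpy as np, cv2
from rig import robot
def cam(n):
    c=robot.camera(n); return c
def px(c,P):
    return cv2.projectPoints(np.array(P,float).reshape(-1,1,3),c['rvec'],c['tvec'],c['mtx'],c['D'])[0].reshape(-1,2)
def ray(c,uv,z):
    R=cv2.Rodrigues(np.array(c['rvec'],float))[0]; t=np.array(c['tvec'],float).ravel()
    u=cv2.undistortPoints(np.array(uv,float).reshape(-1,1,2),c['mtx'],c['D']).reshape(-1,2)
    o=-R.T@t; d=np.c_[u,np.ones(len(u))]@R
    return o+d*((z-o[2])/d[:,2])[:,None]
def save(n,im,s=1): cv2.imwrite('pics/'+n,cv2.resize(im[:,:,::-1],None,fx=s,fy=s,interpolation=cv2.INTER_CUBIC))
E
python3 - <<'E'
from h import *
a=cam('scene');b=cam('top')
save('a.png',a['image'],1.4);save('b.png',b['image'],1.4)
o=robot.get_obs();print(o['position'],o['tool_rot'],o['grip_width'],o['time'])
E
```

```text
[0.24572681 0.57393682 0.22166852] [ 2.01005864e-01  9.79589541e-01 -9.14610455e-04 -3.71700439e-04] 0.08707320506859838 0.1
```

View pics/a.png

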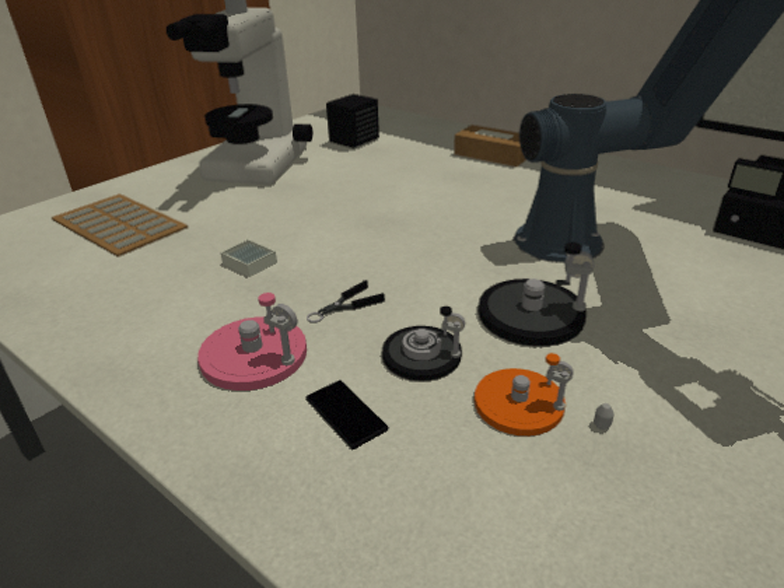

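View pics/b.png

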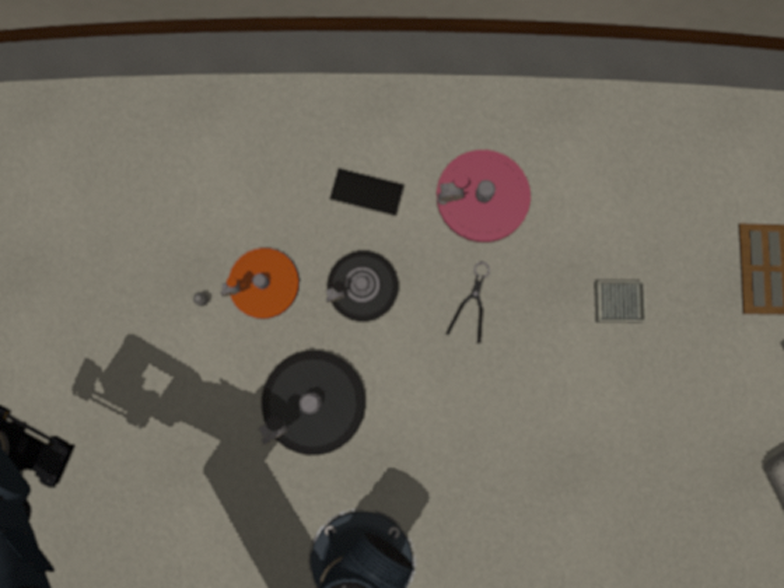

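Black stages: the large one at scene (532,308) and top (314,402), and the small one with the bearing at scene (422,350) and top (362,285). The orange and pink ones are ruled out, so the smaller black one is meant. I'll confirm it in an enlarged crop.

```bash
python3 - <<'E'
from h import *
a=cam('scene');b=cam('top')
A=cv2.resize(a['image'][205:285,260:350][:,:,::-1],(450,400),interpolation=cv2.INTER_CUBIC)
B=cv2.resize(b['image'][170:250,225:365][:,:,::-1],(700,400),interpolation=cv2.INTER_CUBIC)
C=np.zeros((600,800,3),np.uint8); 
A=cv2.resize(A,(300,267));B=cv2.resize(B,(800,457))
cv2.imwrite('pics/c.png',cv2.resize(np.vstack([cv2.resize(b['image'][175:235,225:365][:,:,::-1],(700,300),interpolation=cv2.INTER_CUBIC),np.hstack([cv2.resize(a['image'][200:260,215:285][:,:,::-1],(350,300),interpolation=cv2.INTER_CUBIC),cv2.resize(a['image'][213:273,268:338][:,:,::-1],(350,300),interpolation=cv2.INTER_CUBIC)])]),(700,600)))
# black disc in top
g=b['image'].max(2)
m=((g<62)*255).astype(np.uint8)
n,l,s,c=cv2.connectedComponentsWithStats(m)
for i in range(1,n):
    if s[i,4]>25 and 200<c[i,0]<380 and 100<c[i,1]<330: 
        k=cv2.findContours((l==i).astype(np.uint8),cv2.RETR_EXTERNAL,cv2.CHAIN_APPROX_NONE)[0][0]
        k2=cv2.convexHull(k)
        print(c[i],s[i],cv2.minEnclosingCircle(k),cv2.minAreaRect(k), ray(b,[c[i]],0.016)[0], cv2.fitEllipse(k2) if len(k2)>5 else '')
print(ray(b,[[0,0],[560,420]],0), px(b,[[0,0,0]]))
E
```

```text
[261.70837253 136.6378175 ] [ 236  121   52   32 1063] ((261.5, 136.5), 25.894113540649414) ((261.7353210449219, 136.558837890625), (48.264591217041016, 22.07073974609375), 14.03624439239502) [0.76606196 0.00538032 0.016     ] ((261.6278381347656, 136.56544494628906), (37.699275970458984, 53.49115753173828), 101.78648376464844)
[259.78898426 203.78111588] [ 234  179   51   50 1398] ((258.9742736816406, 203.75714111328125), 25.126129150390625) ((258.75006103515625, 203.75003051757812), (48.790367126464844, 49.497474670410156), 45.0) [0.56550162 0.00627597 0.016     ] ((258.9471435546875, 203.77420043945312), (49.4704475402832, 50.017066955566406), 69.89788818359375)
[340.34615385 204.07692308] [338 200   5   8  26] ((339.5, 203.64285278320312), 3.677114725112915) ((340.5, 204.0), (3.4785051345825195, 7.273237705230713), 18.43494987487793) [ 0.56826243 -0.22725136  0.016     ] ((340.07696533203125, 204.0045166015625), (4.12093448638916, 8.611146926879883), 12.07895565032959)
[327.09090909 223.        ] [320 210  18  28  44] ((328.5, 223.5), 15.953156471252441) ((327.3010559082031, 222.
[... 232 characters left out ...]
76470588] [340 212   5  32  51] ((341.0, 227.5), 15.53232479095459) ((342.3534240722656, 227.45632934570312), (31.048362731933594, 3.7077484130859375), 88.15238952636719) [ 0.49653824 -0.23332552  0.016     ] ((340.7828063964844, 227.5578155517578), (6.9091796875, 31.674144744873047), 0.1408168524503708)
[222.97017751 287.2191716 ] [ 186  250   75   75 4225] ((220.58218383789062, 290.1525573730469), 41.77518081665039) ((223.0, 287.0), (74.0, 74.0), 90.0) [0.32340475 0.10645887 0.016     ] ((221.50369262695312, 288.265380859375), (72.1518325805664, 81.54312133789062), 54.8050651550293)
[[ 1.26614439  0.93023656  0.        ]
 [-0.07901742 -0.91173326  0.        ]] [[258.41769595 400.64705967]]
```

View pics/c.png

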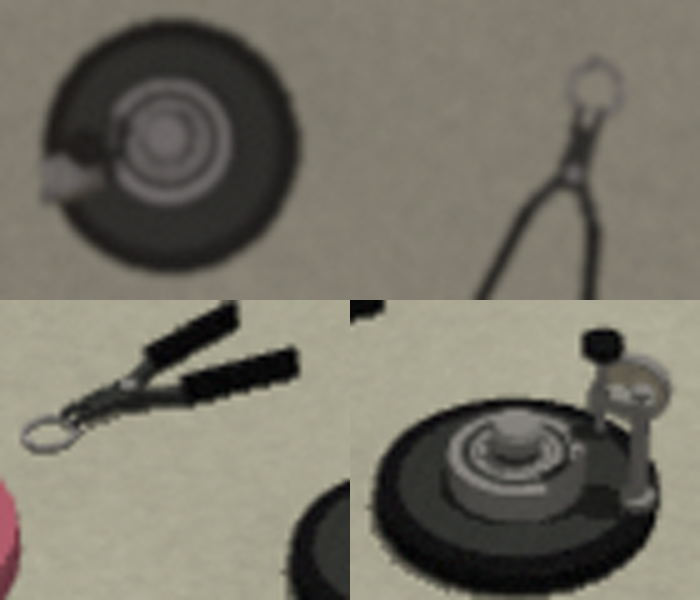

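The crop confirms the small black stage: bearing round its stub, and gauge cap at top (242.6,205) and scene (318.4,222). In the top view the pliers' ring is at (344.4,192.6) and the pivot at (339.8,209.4).

```bash
cat >> h.py <<'E'
def tri(cs,uvs):
    M=[];v=[]
    for c,uv in zip(cs,uvs):
        p=ray(c,[uv],0)[0];q=ray(c,[uv],.5)[0];d=(q-p)/np.linalg.norm(q-p);I=np.eye(3)-np.outer(d,d);M.append(I);v.append(I@p)
    x=np.linalg.lstsq(np.vstack(M),np.hstack(v),rcond=None)[0]; return x, np.linalg.norm(np.vstack(M)@x-np.hstack(v))
def yaw():
    from scipy.spatial.transform import Rotation as R
    o=robot.get_obs();r=R.from_quat(o['tool_rot']).as_matrix();return np.arctan2(r[1,1],r[0,1]),o,r
def go(x,y,z,ydeg):
    "total twist (units), then tool shifts (units) after twist"
    a,o,r=yaw(); t=np.deg2rad(ydeg); d=(a-t+np.pi)%(2*np.pi)-np.pi
    ty=np.array([np.cos(t),np.sin(t)]); tx=np.array([-ty[1],ty[0]])
    D=np.array([x,y,z])-o['position']
    print('pos',o['position'].round(4),'yaw',np.rad2deg(a).round(2),'twist',round(d/.1,3),'t',(np.array([D[:2]@tx,D[:2]@ty,-D[2]])/.03).round(3),'F',np.round(o['ft_force'],1),'w',round(o['grip_width'],4),'time',round(o['time'],2))
E
python3 - <<'E'
from h import *
a=cam('scene');b=cam('top')
print('cap top',ray(b,[[242.6,205]],.114), ray(a,[[318.4,221]],.114))
m=(a['image'].max(2)<40).astype(np.uint8);n,l,s,c=cv2.connectedComponentsWithStats(m)
for i in range(1,n):
    if 310<c[i,0]<330 and 210<c[i,1]<235:print('capblob',c[i],s[i],ray(a,[c[i]],.110))
print('stage',ray(b,[[258.96,203.77]],.016),'stub',ray(b,[[225+168/5,175+138/5]],.054))
print('ring',ray(b,[[344.4,192.6]],.0025),'piv',ray(b,[[339.8,209.4]],.01))
k=[[327.3,222.7],[341.5,227.5]];print('handles',ray(b,k,.02))
print(ray(a,[[215+49/5,200+134/5]],.0025),ray(a,[[215+128/5,200+85/5]],.012))
a_,o,r=yaw();print(np.rad2deg(a_),r)
w=cam('wrist');R=cv2.Rodrigues(w['rvec'])[0];print('wrist cam pos rel tool',r.T@(-R.T@w['tvec'].ravel()-o['position']),'fwd',r.T@R[2], 'right',r.T@R[0])
go(.565,.055,.25,90)
E
```

```text
cap top [[0.54811506 0.04698967 0.114     ]] [[0.55253907 0.0550883  0.114     ]]
capblob [318.09756098 221.73170732] [315 219   7   7  41] [[0.55078521 0.05304835 0.11      ]]
stage [[0.56549729 0.00868214 0.016     ]] stub [[0.56364004 0.0074756  0.054     ]]
ring [[ 0.60432493 -0.2405025   0.0025    ]] piv [[ 0.55344664 -0.22630337  0.01      ]]
handles [[ 0.51305776 -0.18937485  0.02      ]
 [ 0.49979584 -0.23037385  0.02      ]]
[[ 0.60719199 -0.23281222  0.0025    ]] [[ 0.5524005  -0.22162513  0.012     ]]
66.80443624143754 [[-9.19165789e-01  3.93870640e-01 -4.15124964e-04]
 [ 3.93870833e-01  9.19165598e-01 -6.08620528e-04]
 [ 1.41850829e-04 -7.22928783e-04 -9.99999729e-01]]
wrist cam pos rel tool [ 0.08181362  0.00019279 -0.16138257] fwd [-0.29885382 -0.00150336  0.95429772] right [1.24375323e-04 9.99998689e-01 1.61430080e-03]
pos [0.246  0.5743 0.2223] yaw 66.81 twist -4.048 t [-10.633 -17.311  -0.923] F [-0.3  0.2 -0.2] w 0.0871 time 0.35
```

```bash
python3 -c "
from h import *
go(.535,.045,.25,106)"
```

```text
pos [0.246  0.5743 0.2223] yaw 66.81 twist -6.841 t [ -4.396 -19.616  -0.923] F [-0.3  0.2 -0.2] w 0.0871 time 0.35
```

Call:
play_rows(
  steps=[-1,0,0,-0.1,-1,-1,0,0,-0.1,-1,-1,0,0,-0.1,-1,-1,0,0,-0.1,-1,-1,0,0,-0.1,-1,-1,0,0,-0.1,-1,-1,0,0,-0.1,-0.84,-1,0,0,-0.1,0,-1,0,0,-0.1,0,-1,0,0,0,0],
  grip_force=20,
)

```text
time: 1.35
position: [0.2462, 0.5748, 0.2501]
tool_rot: [-0.139, 0.99, 0.0, 0.0]
ft_force: [0.1, -0.3, -0.8]
grip_width: 0.0151
grip_force: 0.0
```

```bash
python3 -c "
from h import *
go(.535,.045,.25,106)"
```

```text
pos [0.2462 0.5748 0.2501] yaw 105.93 twist -0.012 t [-4.3850e+00 -1.9627e+01  3.0000e-03] F [ 0.1 -0.3 -0.8] w 0.0151 time 1.35
```

Call:
play_rows(
  steps=[-1,-0.22,-1,0,0,-1,-0.22,-1,0,0,-1,-0.22,-1,0,0,-1,-0.22,-1,0,0,-1,-0.22,-1,0,0,-1,-0.22,-1,0,0,-1,-0.22,-1,0,0,-1,-0.22,-1,0,0,-1,-0.22,-1,0,0,-1,-0.22,-1,0,0],
)

```text
time: 2.35
position: [0.3927, 0.3032, 0.2496]
tool_rot: [-0.139, 0.99, 0.0, 0.0]
ft_force: [-0.1, 1.2, 0.2]
grip_width: 0.0002
grip_force: 0.0
```

Call:
play_rows(
  steps=[-1,-0.22,-1,0,0,-1,-0.22,-1,0,0,-1,-0.22,-1,0,0,-1,-0.22,-1,0,0,-1,-0.22,-1,0,0,-1,-0.22,-1,0,0,-1,-0.22,-1,0,0,-1,-0.22,-1,0,0,-1,-0.22,-1,0,0,-1,-0.22,-0.63,0,0],
)

```text
time: 3.35
position: [0.5362, 0.0429, 0.2496]
tool_rot: [-0.138, 0.99, -0.0, 0.0]
ft_force: [-0.6, 0.9, 0.6]
grip_width: 0.0005
grip_force: 0.0
```

```bash
python3 - <<'E'
from h import *
go(.535,.045,.25,106)
w=cam('wrist');save('w1.png',w['image'],1.4)
print(px(w,[[.5655,.0087,.016],[.564,.008,.054],[.551,.052,.114]])*1.4)
E
```

```text
pos [0.5362 0.0429 0.2496] yaw 105.86 twist -0.024 t [ 0.02   0.08  -0.014] F [-0.6  0.9  0.6] w 0.0005 time 3.35
[[347.11035017 261.02723669]
 [342.02169628 271.04859555]
 [401.99170219 294.77303991]]
```

View pics/w1.png

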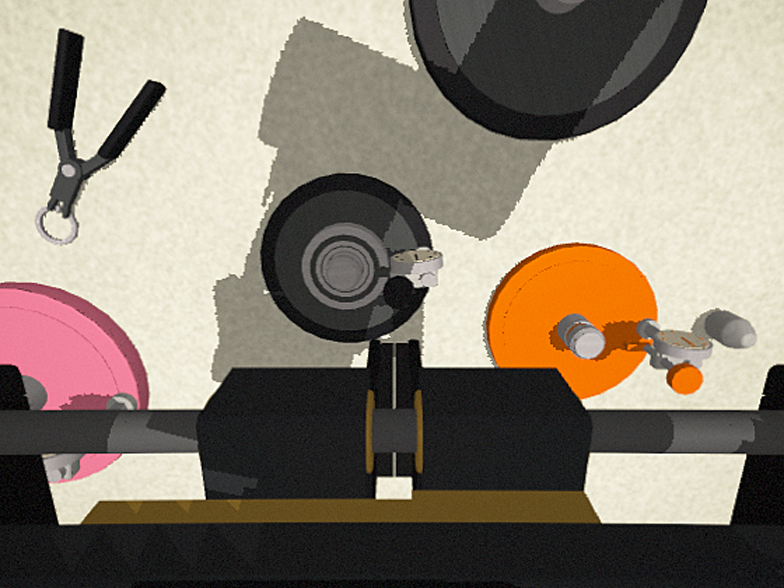

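Wrist view: the target disc is at (347,258), stub top about (343,268) and cap about (398,291). The pliers' pivot is at (68,170) and the ring at (57,224).

```bash
python3 - <<'E'
from h import *
w=cam('wrist');I=w['image']
g=cv2.cvtColor(I,cv2.COLOR_RGB2GRAY)
# cap: darkest blob
sub=g[185:225,265:310]; print(sub.min())
m=np.zeros_like(g); m[185:225,265:310]=(sub<12)
n,l,s,c=cv2.connectedComponentsWithStats(m)
for i in range(1,n):
    if s[i,4]>30: print('cap',c[i],s[i],ray(w,[c[i]],.112))
# disc
m=((g<75)&(np.abs(I.astype(int).max(2)-I.min(2))<15)).astype(np.uint8)
d=np.zeros_like(m);d[118:250,180:305]=m[118:250,180:305]
P=[]
ctr=np.array([248,185])
for t in np.arange(0,360,3):
    if 30>t or t>330: continue
    u=np.array([np.cos(np.deg2rad(t)),np.sin(np.deg2rad(t))])
    # outward: last dark px
    pr=np.array([g[int(round(ctr[1]+u[1]*k)),int(round(ctr[0]+u[0]*k))] for k in np.arange(50,72,.5)]).astype(float)
    j=np.argmin(np.gradient(-pr)[5:-1])*0+np.argmax(np.gradient(pr)); P.append(ctr+u*np.arange(50,72,.5)[j])
for z in (.016,.008,0.):
    W=ray(w,np.array(P),z)[:,:2]
    for _ in range(3):
        A=np.c_[2*W,np.ones(len(W))];x=np.linalg.lstsq(A,(W**2).sum(1),rcond=None)[0];r=np.sqrt(x[2]+x[0]**2+x[1]**2)
        e=np.abs(np.hypot(*(W-x[:2]).T)-r);W=W[e<max(.0015,2*np.median(e))]
    print('disc',z,x[:2],r,len(W))
print('stub',ray(w,[[343/1.4,268/1.4]],.054),'dial/post',)
print('pivot',ray(w,[[68/1.4,170/1.4]],.012),'ring',ray(w,[[57/1.4,224/1.4]],.0025))
k=np.array([[70,32],[62,127],[152,85],[110,153]])/1.4
print('handles',ray(w,k,.02))
save('w1c.png',I[150:230,215:325],7)
E
```

```text
0
disc 0.016 [0.5664685  0.00880384] 0.07424902875335981 89
disc 0.008 [0.56863841 0.00859803] 0.07575325135433511 89
disc 0.0 [0.57080831 0.00839222] 0.07725747395532091 89
stub [[0.56435529 0.00578251 0.054     ]] dial/post
pivot [[ 0.55791667 -0.23013875  0.012     ]] ring [[ 0.60889427 -0.2418203   0.0025    ]]
handles [[ 0.45556902 -0.23021414  0.02      ]
 [ 0.52421994 -0.23176073  0.02      ]
 [ 0.47469738 -0.16895311  0.02      ]
 [ 0.53354387 -0.19462723  0.02      ]]
```

View pics/w1c.png

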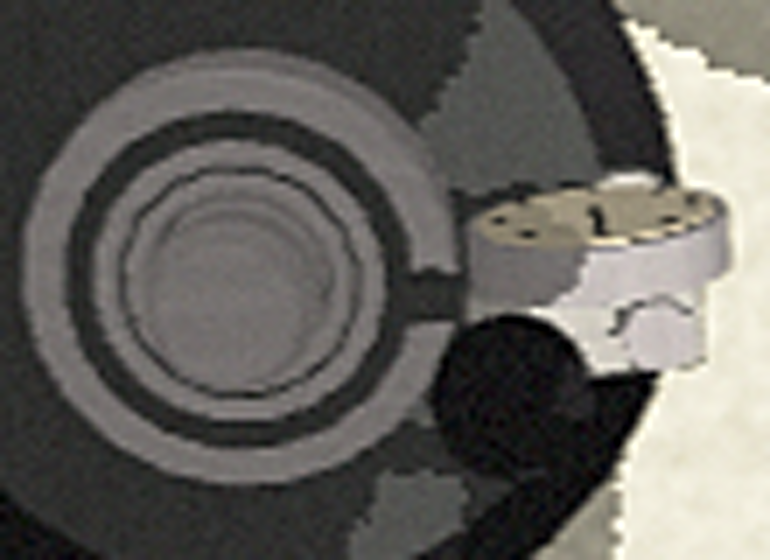

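Crop: cap centre is at full-image pixel (287.9,205.7), the stub's top rim about (249,192.3) and the bearing's top about (249.2,188).

```bash
python3 - <<'E'
from h import *
w=cam('wrist')
c=ray(w,[[287.9,205.7]],.114)[0];s=ray(w,[[249,192.4]],.054)[0];b=ray(w,[[249.2,188]],.035)[0]
print(c,s,b)
s=(s+b)/2
d=c-s;print(np.hypot(d[0],d[1]),np.rad2deg(np.arctan2(d[1],d[0])))
# post side: bracket/dial dir
go(c[0],c[1],.125,106)
E
```

```text
[0.5473576  0.05130102 0.114     ] [0.56235724 0.01250484 0.054     ] [0.5627859  0.01101726 0.035     ]
0.04236594818881668 111.04545595895907
pos [0.5356 0.0443 0.2494] yaw 105.86 twist -0.024 t [-0.44   0.117  4.145] F [-0.3  0.7 -0. ] w 0.0005 time 3.5
```

Call:
play_rows(
  steps=[-1,-0.2,0.06,0.7,0,-1,-0.22,0.06,0.8,0,-1,0,0,0.8,0,-1,0,0,0.8,0,-1,0,0,0.6,0,-1,0,0,0.3,0,-1,0,0,0.1,0,-1,0,0,0,0,-1,0,0,0,0,-1,0,0,0,0],
)

```text
time: 4.5
position: [0.5471, 0.0517, 0.1275]
tool_rot: [-0.139, 0.99, -0.0, 0.001]
ft_force: [-0.5, 0.5, 1.6]
grip_width: 0.0007
grip_force: 0.0
```

```bash
python3 - <<'E'
from h import *
go(.5474,.0513,.099,106)
w=cam('wrist');a=cam('scene')
A=cv2.resize(a['image'][200:270,285:355],(500,500),interpolation=cv2.INTER_CUBIC)
Wc=cv2.resize(w['image'][150:370,180:400],(300,300));Wc=cv2.copyMakeBorder(Wc,0,200,0,0,cv2.BORDER_CONSTANT)
save('p1.png',np.hstack([A,Wc]))
E
```

```text
pos [0.5471 0.0517 0.1275] yaw 106.0 twist -0.0 t [-0.007 -0.017  0.951] F [-0.5  0.5  1.6] w 0.0007 time 4.5
```

View pics/p1.png

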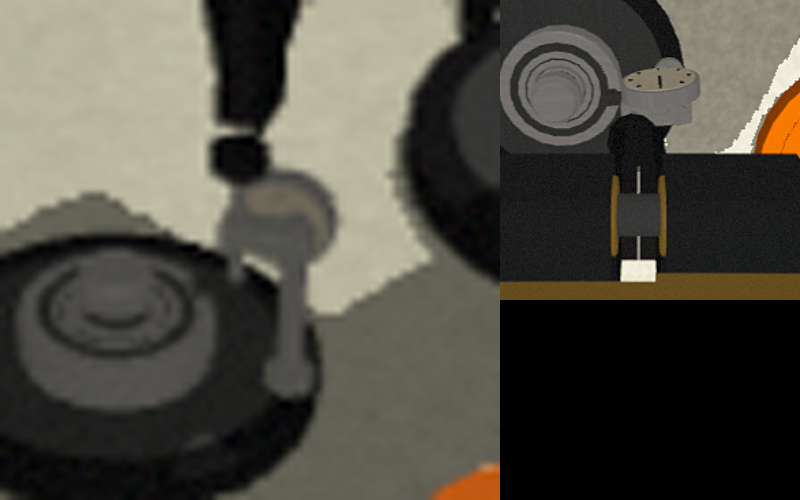

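Scene crop: the closed fingers stand about 12 mm above the cap and centred on it (cap at (240,158)). I'll press down slowly.

Call:
play_rows(
  steps=[-1,0,0,0.12,0,-1,0,0,0.12,0,-1,0,0,0.12,0,-1,0,0,0.12,0,-1,0,0,0.1,0,-1,0,0,0.1,0,-1,0,0,0.1,0,-1,0,0,0.08,0,-1,0,0,0.04,0,-1,0,0,0,0],
)

```text
time: 5.6
position: [0.5463, 0.0517, 0.0995]
tool_rot: [-0.139, 0.99, -0.0, -0.0]
ft_force: [-0.7, -0.4, 1.7]
grip_width: 0.0001
grip_force: 1.2
```

Call:
play_rows(
  steps=[-1,0,0,0.02,0,-1,0,0,0.02,0,-1,0,0,0.02,0,-1,0,0,0,0,-1,0,0,0,0,-1,0,0,0,0,-1,0,0,0,0,-1,0,0,0,0,-1,0,0,0,0,-1,0,0,0,0],
)

```text
time: 6.6
position: [0.5464, 0.0517, 0.0992]
tool_rot: [-0.139, 0.99, -0.0, 0.0]
ft_force: [-2.7, -0.9, 11.5]
grip_width: 0.0005
grip_force: 5.8
```

```bash
python3 - <<'E'
from h import *
a=cam('scene')
go(.5474,.0513,.099,106);go(.5474,.0513,.099,106)
save('p2.png',a['image'][200:270,285:355],7)
E
```

```text
pos [0.5464 0.0517 0.0992] yaw 106.01 twist 0.002 t [-0.028 -0.022  0.008] F [-3.7 -0.6 11.5] w 0.0007 time 6.65
pos [0.5464 0.0517 0.0992] yaw 106.01 twist 0.002 t [-0.028 -0.022  0.008] F [-3.7 -0.6 11.5] w 0.0007 time 6.65
```

View pics/p2.png

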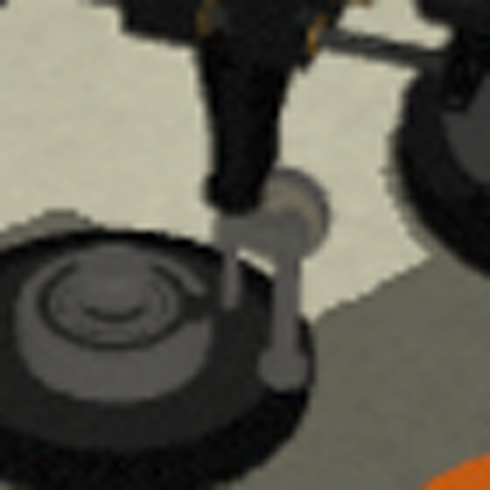

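The push read 11.5 N with the foot blocked at z = 0.0992, so it rests on the bearing, and it held for more than 0.3 s. Next I'll rise and go to the pliers.

Call:
play_rows(
  steps=[-1,0,0,-0.2,0,-1,0,0,-0.4,0,-1,0,0,-0.6,0,-1,0,0,-0.8,0,-1,0,0,-0.8,0,1,0,0,-0.5,1,1,0,0,0,1,1,0,0,0,1,1,0,0,0,1,1,0,0,0,0.97],
)

```text
time: 7.65
position: [0.5465, 0.0518, 0.1972]
tool_rot: [0.111, 0.994, 0.0, 0.0]
ft_force: [0.3, 0.0, 0.2]
grip_width: 0.0326
grip_force: 0.0
```

```bash
python3 -c "
from h import *
go(.475,-.212,.2,77.5)"
```

```text
pos [0.5465 0.0518 0.1972] yaw 77.29 twist -0.037 t [ 0.423 -9.1   -0.093] F [0.3 0.  0.2] w 0.0326 time 7.65
```

Call:
play_rows(
  steps=[1,0.05,-1,0,0,1,0.05,-1,0,0,1,0.05,-1,0,0,1,0.05,-1,0,0,1,0.05,-1,0,0,1,0.05,-1,0,0,1,0.05,-1,0,0,1,0.05,-1,0,0,1,0.02,-1,0,0,1,0,-0.1,0,0],
)

```text
time: 8.65
position: [0.4752, -0.2155, 0.1973]
tool_rot: [0.11, 0.994, -0.001, 0.001]
ft_force: [-0.7, -0.0, -0.6]
grip_width: 0.0866
grip_force: 0.0
```

```bash
cat > pl.py <<'E'
from h import *
w=cam('wrist');I=w['image'];g=I.max(2)
m=(g<45).astype(np.uint8);n,l,s,c=cv2.connectedComponentsWithStats(m)
H=[]
for i in range(1,n):
    if s[i,4]>150:
        k=cv2.findContours((l==i).astype(np.uint8),cv2.RETR_EXTERNAL,cv2.CHAIN_APPROX_NONE)[0][0]
        r=cv2.minAreaRect(k);print(c[i].round(1),s[i],np.round(r[1],1));bx=cv2.boxPoints(r)
        if 2.5<max(r[1])/min(r[1])<12 and s[i,4]<9000 and s[i,1]>2:
            W=ray(w,bx,.02)[:,:2];e=[W[1]-W[0],W[2]-W[1]];L=max(e,key=np.linalg.norm)
            print('  bar',W.mean(0).round(4),'len',np.linalg.norm(e,axis=1).round(4),'yaw',np.rad2deg(np.arctan2(L[1],L[0]))%180)
save('w2.png',I,1.4)
go(.475,-.212,.2,77.5)
E
python3 pl.py
```

```text
[529.6  25.6] [ 485    0   75   65 3446] [64. 74.]
[289.1 335.6] [    0   146   560   274 64974] [273. 559.]
[291.6 215.6] [ 257  160   73  122 1865] [ 72.2 119.5]
[553.5 195.5] [542 184  18  27 254] [22.8 18.2]
pos [ 0.4751 -0.2141  0.1971] yaw 77.34 twist -0.028 t [ 0.018  0.068 -0.097] F [-0.7 -0.5  0.5] w 0.0872 time 8.7
```

View pics/w2.png

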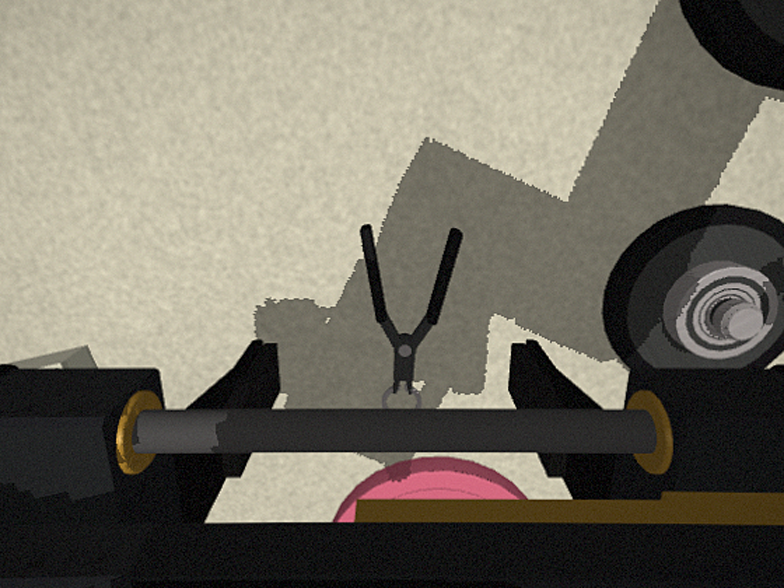

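Wrist view: pivot (404,351). The left handle runs (366,228) to (380,320), the right handle (456,232) to (433,320), and the ring is at about (402,400).

```bash
python3 - <<'E'
from h import *
w=cam('wrist')
K=np.array([[366,228],[380,320],[456,232],[433,320]])/1.4
H=ray(w,K,.02)[:,:2];p=ray(w,[[404/1.4,351/1.4]],.014)[0][:2];r=ray(w,[[402/1.4,400/1.4]],.0025)[0][:2]
print(H,p,r)
rear=(H[0]+H[2])/2;fr=(H[1]+H[3])/2
for d in (fr-rear,p-fr,r-p,r-rear): print(np.rad2deg(np.arctan2(d[1],d[0])),np.linalg.norm(d))
y=[np.rad2deg(np.arctan2(*(b-a)[::-1])) for a,b in ((H[0],H[1]),(H[2],H[3]))];print(y,np.mean(y))
u=(p-rear)/np.linalg.norm(p-rear);g=p-.055*u;print('grip',g,np.rad2deg(np.arctan2(u[1],u[0])))
go(g[0],g[1],.03,90+np.rad2deg(np.arctan2(u[1],u[0])))
E
```

```text
[[ 0.45148507 -0.22978662]
 [ 0.52269897 -0.23609784]
 [ 0.46849276 -0.16723797]
 [ 0.53152263 -0.19662518]] [ 0.55477805 -0.22422371] [ 0.60412931 -0.23649615]
-14.891598220571385 0.06945460500228537
-15.863568777115534 0.028762665039387604
-13.96478077693664 0.05085430183333049
-14.762956443343072 0.14906115580936405
[np.float64(-5.064511498155542), np.float64(-24.996940678370898)] -15.03072608826322
grip [ 0.50169616 -0.20982533] -15.176233200517004
pos [ 0.475  -0.2127  0.1969] yaw 77.4 twist 0.449 t [-0.833  0.324  5.565] F [0.2 1.3 0.2] w 0.0872 time 8.75
```

Call:
play_rows(
  steps=[1,0,0,0,0.45,1,-0.4,0.15,0.5,0,1,-0.43,0.15,0.8,0,1,0,0,0.8,0,1,0,0,0.8,0,1,0,0,0.8,0,1,0,0,0.8,0,1,0,0,0.6,0,1,0,0,0.3,0,1,0,0,0,0],
)

```text
time: 9.75
position: [0.5011, -0.2084, 0.0338]
tool_rot: [0.13, 0.991, 0.001, -0.001]
ft_force: [0.1, 0.6, -0.1]
grip_width: 0.0869
grip_force: 0.0
```

```bash
python3 - <<'E'
from h import *
go(.5017,-.2098,.004,75)
E
```

```text
pos [ 0.5011 -0.2084  0.0338] yaw 75.01 twist 0.002 t [-0.033 -0.04   0.994] F [ 0.1  0.6 -0.1] w 0.0869 time 9.75
```

Down, then close gently, with the grip at 30 N.

Call:
play_rows(
  steps=[1,-0.03,-0.04,0.3,0,1,0,0,0.3,0,1,0,0,0.25,0,1,0,0,0.12,0,1,0,0,0,0,1,0,0,0,0,-1,0,0,0,0,-1,0,0,0,0,-1,0,0,0,0,-1,0,0,0,0],
  grip_force=30,
)

```text
time: 10.75
position: [0.5022, -0.2114, 0.0058]
tool_rot: [0.131, 0.991, -0.0, 0.0]
ft_force: [0.7, 0.4, -0.3]
grip_width: 0.0629
grip_force: 0.5
```

Call:
play_rows(
  steps=[-1,0,0,0,0,-1,0,0,0,0,-1,0,0,0,0,-1,0,0,0,0,-1,0,0,0,0,-1,0,0,0,0,-1,0,0,0,0,-1,0,0,0,0,-1,0,0,0,0,-1,0,0,0,0],
)

```text
time: 11.75
position: [0.5016, -0.211, 0.0058]
tool_rot: [0.131, 0.991, 0.0, -0.0]
ft_force: [-3.4, -0.6, 5.3]
grip_width: 0.0332
grip_force: 30.0
```

The grip holds at a width of 33.2 mm (squeezed) and 30 N. I'll lift and check how the pliers hang.

Call:
play_rows(
  steps=[-1,0,0,-0.1,0,-1,0,0,-0.3,0,-1,0,0,-0.5,0,-1,0,0,-0.7,0,-1,0,0,-0.7,0,-1,0,0,-0.7,0,-1,0,0,-0.5,0,-1,0,0,-0.2,0,-1,0,0,0,0,-1,0,0,0,0],
)

```text
time: 12.75
position: [0.5017, -0.211, 0.1161]
tool_rot: [0.131, 0.991, 0.0, -0.0]
ft_force: [0.0, -0.1, -2.3]
grip_width: 0.0329
grip_force: 30.0
```

```bash
python3 - <<'E'
from h import *
a=cam('scene');b=cam('top');w=cam('wrist')
yw,o,r=yaw();T=o['position'];u=np.array([-r[0,0],-r[1,0],0]);
ring=T+u*.1045+[0,0,-.0033]
print('exp ring',ring,px(a,[ring]),px(w,[ring]))
q=px(a,[ring])[0].astype(int)
A=cv2.resize(a['image'][q[1]-30:q[1]+30,q[0]-30:q[0]+50],(640,480),interpolation=cv2.INTER_CUBIC)
cv2.imwrite('pics/l1.png',A[:,:,::-1])
W=w['image'][200:340,200:370];cv2.imwrite('pics/l1w.png',W[:,:,::-1])
C=np.hstack([cv2.resize(A,(440,330)),cv2.resize(W,(360,296),interpolation=cv2.INTER_CUBIC)[:,:] if 0 else cv2.copyMakeBorder(cv2.resize(W,(360,296)),0,34,0,0,cv2.BORDER_CONSTANT)])
save('l2.png',C);go(.4636,-.02,.1,107)
E
```

```text
exp ring [ 0.60236841 -0.23807022  0.11237925] [[220.97063939 192.75026749]] [[281.41314937 411.4370347 ]]
pos [ 0.5015 -0.2109  0.1157] yaw 74.94 twist -5.595 t [-0.654  6.455  0.523] F [-0.1 -0.2 -1.8] w 0.0333 time 12.9
```

View pics/l2.png

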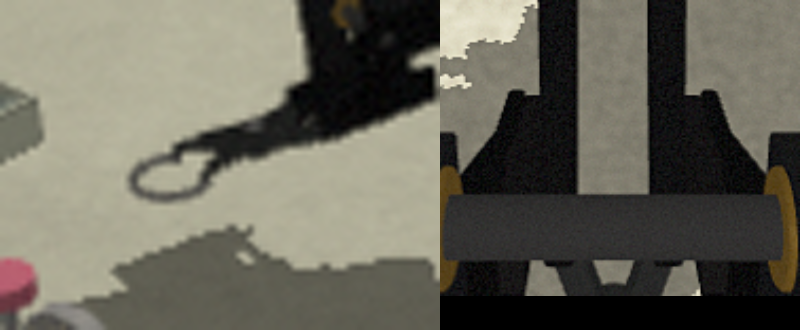

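The pliers are held roughly level; in the scene crop the ring is at about (171,177). I'll turn to the stage's heading and move behind the stub.

Call:
play_rows(
  steps=[-1,0,0,0,-0.5,-1,0,0,0,-0.8,-1,0,0,0,-0.8,-1,0,0,0,-0.8,-1,0,0,0,-0.8,-1,0,0,0,-0.8,-1,0,0,0,-0.7,-1,0.2,0,0,-0.4,-1,0.4,0,0,0,-1,0.4,0,0,0],
)

```text
time: 13.9
position: [0.4722, -0.2198, 0.1161]
tool_rot: [-0.148, 0.989, 0.0, -0.001]
ft_force: [-0.5, -0.7, -1.8]
grip_width: 0.0333
grip_force: 30.0
```

Call:
play_rows(
  steps=[-1,0,0.4,0,0,-1,0,0.8,0,0,-1,0,0.8,0,0,-1,0,0.8,0,0,-1,0,0.8,0,0,-1,0,0.8,0,0,-1,0,0.8,0,0,-1,0,0.8,0,0,-1,0,0.4,0,0,-1,0,0,0,0],
)

```text
time: 14.9
position: [0.4157, -0.0348, 0.1167]
tool_rot: [-0.149, 0.989, 0.0, -0.001]
ft_force: [-0.3, -0.6, -2.5]
grip_width: 0.0329
grip_force: 30.0
```

```bash
cat > m.py <<'E'
from h import *
def model(dz=-.0033,f=.1045):
    yw,o,r=yaw();T=o['position'];u=np.array([-r[0,0],-r[1,0],0]);u/=np.linalg.norm(u);return T,u,T+u*f+[0,0,dz]
if __name__=='__main__':
    w=cam('wrist')
    T,u,ring=model()
    go(.4636,-.02,.1,107)
    piv=T+u*.0495+[0,0,.0082];print('piv px exp',px(w,[piv]))
    # wrist stage measure: save gray crop stats
    q=px(w,[[.5635,.0105,.054]])[0];print('stub px',q)
    g=cv2.cvtColor(w['image'],cv2.COLOR_RGB2GRAY)
    cv2.imwrite('pics/x_w.png',w['image'][:,:,::-1])
E
python3 m.py; python3 - <<'E'
from h import *
import cv2
I=cv2.imread('pics/x_w.png');a=cam('scene');t=cam('top')
cv2.imwrite('pics/x_a.png',a['image'][:,:,::-1])
from m import model
T,u,ring=model()
q=px(a,[ring])[0];print(q,px(t,[ring]))
# text view of scene ring region brightness
x0,y0=int(q[0])-16,int(q[1])-10
print(x0,y0);print('\n'.join(' '.join('%3d'%v for v in row) for row in cv2.cvtColor(a['image'],cv2.COLOR_RGB2GRAY)[y0:y0+22,x0:x0+34]))
E
```

```text
pos [ 0.4171 -0.036   0.1168] yaw 107.11 twist 0.019 t [-1.638  0.055  0.56 ] F [ 0.9  0.  -2.6] w 0.0325 time 14.95
piv px exp [[278.99276744 352.78543819]]
stub px [281.37788221 395.76089845]
[306.66455057 206.95731129] [[262.13625582 216.34097928]]
290 196
175 176 174 174 176 175 173 172 172 173 173 174 173 173 174 176 179 178 171 166  96  36  36  54  58  53  35  30  27  30  47  90 134 170
175 174 176 176 174 176 173 173 173 176 174 175 175 173 175 177 179 173 136  81  37  28  30  26  31  33  30  30  30  46 108 166 176 175
177 176 176 177 176 176 175 175 174 176 176 178 177 176 176 176 169 136  65  27  29  31  27  29  28  30  29  34  78 111 165 175 176 175
176 176 174 177 176 176 175 176 175 176 175 176 176 174 178 177 119  52  27  29  30  30  27  29  27  28  29  68 164 179 176 175 175 174
177 173 175 175 175 174 173 175 173 173 173 173 176 177 177 169  95  39  29  30  39  61  45  32  29  28  36 110 170 181 179 179 177 176
174 173 173 173 172 172 170 172 174 174 175 176 174 175 165 113  50  27  27  47  90 138 109  53  29  29  60 165 180 179 177 178 177 179
173 171 172 172 172 170 
[... 1451 characters left out ...]
 175 177 176 176 178
175 166 163 164 165 173 175 174 175 176 175 176 177 161 127 118 106 100 102 114 120 135 137 171 178 178 178 177 176 175 175 175 177 176
166 115  96  94  95 154 173 174 174 174 174 177 179 177 177 177 177 176 177 176 177 179 178 179 180 178 179 178 178 175 176 178 178 176
 94  95  95  96  96  94 152 161 160 171 173 176 176 175 177 175 179 178 178 177 178 180 180 179 179 179 178 179 180 176 176 178 178 176
 93  93  95  95  95  91  92  93  93 154 164 170 172 174 175 176 176 175 168 166 166 166 173 178 179 178 176 176 175 178 180 180 176 176
 94  94  93  95  94  93  94  94  95  93  92 150 162 165 167 166 166 166 116  97  94 108 167 178 179 178 177 168 165 171 176 176 178 179
```

```bash
python3 - <<'E'
from h import *
from m import model
a=cam('scene');t=cam('top')
def dump(I,x0,y0,w,h):
    g=cv2.cvtColor(I,cv2.COLOR_RGB2GRAY);print(x0,y0);print('\n'.join(' '.join('%3d'%v for v in r) for r in g[y0:y0+h,x0:x0+w]))
print(px(a,[[.5635,.0105,.054],[.5635,.0105,.035]]),px(t,[[.5635,.0105,.054],[.5635,.0105,.035]]))
dump(a['image'],284,227,36,28)
dump(t['image'],247,190,30,38)
E
```

```text
[[301.19239911 236.11107306]
 [301.16859752 241.99500111]] [[257.52950684 202.63293413]
 [257.92876004 203.54979485]]
284 227
 93  95  93  98  95  95  94  95  94  95  96  94  94  96  95  94  94  94  96  96  94  95  97  95  95  96  95  95  96  96  94  93  94  80  77  89
 94  94  95  95  96  94  96  95  94  94  96  95  97  95  97  97  95  95  94  95  96  95  99 100  98  96  96  97  96  96  95  92  91  79  78  87
 95  95  94  94  94  94  96  95  95  95  95  96  97  96  95  96  93  96  95  96  95  98  99  97  95  95  94  96  96  98  97  95  79  76  77  77
 94  93  93  94  92  95  96  94  95  94  95  96  93  95  94  94  93  95  95  97  95  97  96  98  96  95  96  96  96  95  96  92  75  76  76  74
 93  95  96  93  96  95  95  95  93  94  95  94  95  91  90  90  92  90  94  90  95  98  98  97  95  94  95  97  95  97  97  84  76  74  76  77
 94  94  95  97  95  94  95  94  91  88  84  86  85  71  68  68  66  67  67  69  87  90  87  90  89  91  91  93  95  97  96  85  83  83  80  80
 94  94  93  95  92  88  89  71  53  49  34  12   5  13  13  10   9  12  14  11  11  11   9  26  29  62  69  8
[... 6925 characters left out ...]
  33  34  33  36  39  39  35  29  32  30  32  33  32  31  31  33  31  29  26  22  23  24  25  29  41
 29  35  39  39  38  37  36  34  34  33  32  31  33  31  31  31  32  32  29  31  31  30  26  25  20  21  26  32  46  59
 34  37  41  40  40  38  38  38  34  32  31  30  32  30  33  30  29  27  26  29  29  31  27  24  23  24  35  51  64  73
 37  40  40  42  40  41  40  38  33  30  29  31  33  30  31  29  27  26  25  28  31  31  27  26  34  43  55  67  75  79
 40  39  42  42  39  41  40  37  33  34  34  33  31  32  33  31  27  27  24  27  28  29  31  38  53  65  71  77  79  78
 40  41  39  40  42  40  38  35  34  35  35  36  35  33  33  31  30  28  27  28  30  33  39  55  69  77  78  81  81  80
```

```bash
cat > rel.py <<'E'
from h import *
from scipy.optimize import least_squares
def solve(a,t,ra,rt,sa,st,z,zs=.035):
    "ring and stub centre from pixels, scene+top; returns difference ring-stub (common calibration error cancels)"
    f=lambda p,ua,ut:np.r_[px(a,[p])[0]-ua,px(t,[p])[0]-ut]
    r=least_squares(f,[.56,.0,z],args=(ra,rt));s=least_squares(lambda p:f([p[0],p[1],zs],sa,st),[.56,.01])
    return r.x,s.x,r.fun.round(2),s.fun.round(2)
E
python3 - <<'E'
from rel import *
from m import model
a=cam('scene');t=cam('top')
T,u,ring=model()
r,s,e1,e2=solve(a,t,(308,208),(261.6,215.5),(300.85,242.9),(258.85,202.5),.112)
print('ring',r,'model',ring,'stub',s,e1,e2)
st=s+ring[:2]-r[:2];print('stub in model frame',st)
g=st-.1045*u[:2];go(g[0],g[1],.085,107)
print(px(a,[[.5635,.0061,.054]])-px(a,[[.5635,.0105,.054]]),px(t,[[.5635,.0061,.054]])-px(t,[[.5635,.0105,.054]]))
E
```

```text
ring [ 0.51943968 -0.00346658  0.11229029] model [ 0.51759365 -0.00662521  0.11332997] stub [0.56628961 0.00984475] [-0.67 -0.02 -0.58  0.4 ] [-0.53 -0.49 -0.67  0.09]
stub in model frame [0.56444357 0.00668612]
pos [ 0.4176 -0.0371  0.1166] yaw 106.96 twist -0.007 t [-1.623 -0.032  1.054] F [-0.6 -0.4 -1.7] w 0.0334 time 15.25
[[-1.35552724 -0.62254009]] [[1.555772   0.02354157]]
```

Call:
play_rows(
  steps=[-1,-0.2,-0.03,0,0,-1,-0.4,0,0,0,-1,-0.4,0,0,0,-1,-0.4,0,0,0,-1,-0.22,0,0.2,0,-1,0,0,0.3,0,-1,0,0,0.3,0,-1,0,0,0.3,0,-1,0,0,0.15,0,-1,0,0,0,0],
)

```text
time: 16.25
position: [0.4628, -0.0228, 0.0782]
tool_rot: [-0.148, 0.989, 0.001, -0.001]
ft_force: [-0.4, 0.5, -1.8]
grip_width: 0.0333
grip_force: 30.0
```

```bash
python3 - <<'E'
from h import *
from m import model
a=cam('scene');t=cam('top');T,u,ring=model();go(.4645,-.0239,.07,107)
def dump(I,x0,y0,w,h):
    g=cv2.cvtColor(I,cv2.COLOR_RGB2GRAY);print(x0,y0);print('\n'.join(' '.join('%3d'%v for v in r) for r in g[y0:y0+h,x0:x0+w]))
print(ring,px(a,[ring]),px(t,[ring]))
dump(a['image'],284,220,36,32)
dump(t['image'],245,188,28,30)
A=cv2.resize(a['image'][205:265,270:335],(433,400),interpolation=cv2.INTER_CUBIC);B=cv2.resize(t['image'][185:230,238:278],(356,400),interpolation=cv2.INTER_CUBIC)
save('ov.png',np.hstack([A,B]))
E
```

```text
pos [ 0.4636 -0.023   0.079 ] yaw 107.01 twist 0.002 t [-0.019 -0.038  0.3  ] F [-0.7 -0.2 -2. ] w 0.0333 time 16.35
[0.56354857 0.00760499 0.07569286] [[300.30665231 228.86166135]] [[258.1002343  201.55461746]]
284 220
173 177 179 178 179 178 176 177 178 174 173 174 177 177 178 175 118  51  28  30  29  29  29  29  30  27  30 102 170 180  87  14  10  11   9  15
157 176 180 181 180 177 177 173 172 172 175 175 176 178 178 144  69  31  29  29  35  31  30  29  30  30  46 138 176 180  88   8   9  10   6  10
 97 162 170 169 167 168 166 167 173 176 176 176 177 180 171  97  38  29  33  38  91  88  50  32  30  31 102 172 183 182  88   6   9  12  10   6
 98  97  97  95  94  96  96  95 156 167 175 178 178 170 115  51  32  38  46  93 171 181 106  41  31  32 135 175 183 181  96  22  11  12  11  13
 99  96  95  95  94  97  96  97  97  97 158 168 167  95  38  36  44  89 117 171 182 174 101  43  30  34 166 182 182 182 134  73  33  17  10  15
 98  97  96  97  94  97  97  97  98  98  97  94  80  45  41  64  92 158 167 176 178 120  77  49  31  69 166 185 184 172 169 142  86  43  35  31
 96  96  96  96 
[... 6395 characters left out ...]
  45  47  45  39  33  31  31
 38  34  36  42  46  47  47  47  46  46  43  46  43  43  42  42  41  40  40  38  39  40  40  37  37  33  33  32
 34  31  34  40  43  46  46  46  48  47  46  46  46  45  44  44  44  42  42  40  40  39  39  39  37  37  34  34
 33  33  34  34  37  43  42  42  45  47  47  46  46  46  46  46  45  45  43  42  43  41  40  41  39  38  39  36
 32  34  32  37  34  34  37  38  40  41  42  45  41  42  43  44  46  44  46  45  45  43  41  42  42  42  40  39
 33  33  34  35  35  35  35  34  36  35  37  40  37  37  39  40  42  44  47  44  45  45  45  47  44  43  43  43
 33  34  36  35  35  34  34  34  35  35  36  35  34  34  37  36  38  39  40  38  41  45  45  47  45  45  43  46
```

View pics/ov.png

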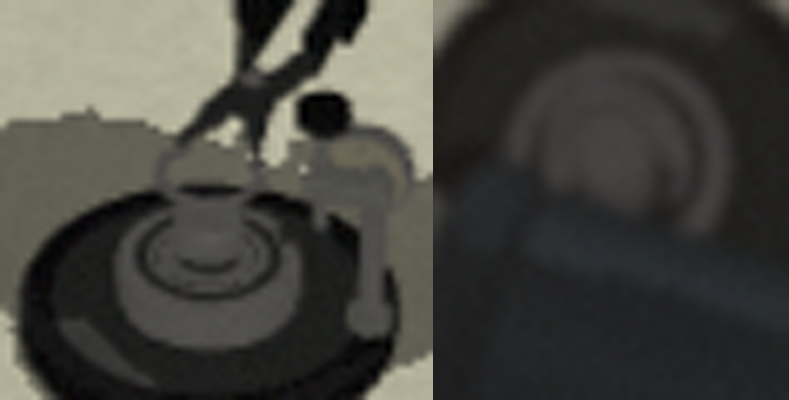

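The ring hangs level about 20 mm above the stub, scene centre about (301.1,230) against a stub axis near u = 300.8. I'll trim it by about 1 mm and descend.

Call:
play_rows(
  steps=[-1,-0.02,-0.04,0,0,-1,0,0,0.1,0,-1,0,0,0.15,0,-1,0,0,0.15,0,-1,0,0,0.15,0,-1,0,0,0.15,0,-1,0,0,0.1,0,-1,0,0,0,0,-1,0,0,0,0,-1,0,0,0,0],
)

```text
time: 17.35
position: [0.4649, -0.0239, 0.0553]
tool_rot: [-0.148, 0.989, -0.0, 0.0]
ft_force: [-0.0, -0.2, -1.6]
grip_width: 0.0332
grip_force: 30.0
```

```bash
python3 - <<'E'
from h import *
from m import model
a=cam('scene');T,u,ring=model();go(.4645,-.0239,.042,107)
def dump(I,x0,y0,w,h):
    g=cv2.cvtColor(I,cv2.COLOR_RGB2GRAY);print(x0,y0);print('\n'.join(' '.join('%3d'%v for v in r) for r in g[y0:y0+h,x0:x0+w]))
print(ring,px(a,[ring]))
dump(a['image'],286,226,32,26)
E
```

```text
pos [ 0.4649 -0.0239  0.0553] yaw 107.03 twist 0.005 t [0.012 0.004 0.443] F [-0.5  0.  -1.9] w 0.0331 time 17.4
[0.56478427 0.00670814 0.05199615] [[299.71948503 236.43306286]]
286 226
 98  95  97  99  97  97  96  97  99  99  97  97  95  97  94  69  36  27  29  30  32  32  31  28  30  46 114 174 175 120 100  83
 97  99  98  97  97  98  96  95  97  99  96  95  97  94  69  38  27  31  31  30  31  27  30  28  59 112 171 171 116  96  97  82
 97  98  98  97  98  97  98  97  97  96 100  98  97  70  37  31  33  30  29  27  28  29  31  29 129 177 184 123  97  95  96  81
 98  98  96  97  97  98  97  96  97  99  97  94  76  41  32  32  26  35  42  31  30  29  27  41 123 166 175 120  99  97  80  76
 98  96  97  98  98  98  97  98  96  96  94  65  39  30  32  28  36  66  82  47  31  28  30  72  93  98  98  98  97  94  77  76
 97  96  97  98  99  97  97  97  96  94  78  41  33  34  40  41  59  89  97  64  36  31  32  76  95  98  99  99  96  85  80  79
 97  97  97  97  99  95  93  91  86  77  43  26  27  37  65  70  69  71  88  70  39  27  43  87  94  95  98  98  99  90  85  84
 95  95  95  93  9
[... 1713 characters left out ...]
  74  77  75  77  75  57  35  33  62  74  75  75  43  30  30
 31  53  70  76  76  77  55  38  40  57  60  63  56  64  68  69  69  66  72  58  68  58  36  38  61  74  77  76  73  41  31  30
 29  46  68  73  77  76  76  68  52  40  41  50  58  69  70  71  71  64  54  53  38  39  55  73  77  78  77  76  71  40  30  30
 26  44  67  73  73  79  78  78  77  68  52  48  37  39  39  37  38  38  41  48  55  73  78  78  78  79  76  74  60  38  29  29
 31  36  63  71  75  75  79  80  78  77  78  76  68  66  64  68  67  73  77  77  78  77  80  81  82  79  76  77  52  31  32  29
 30  31  46  70  75  76  76  78  78  80  81  78  78  78  79  77  78  76  80  81  80  80  79  79  78  77  77  72  50  30  29  29
```

Call:
play_rows(
  steps=[-1,0,0,0.06,0,-1,0,0,0.08,0,-1,0,0,0.08,0,-1,0,0,0.08,0,-1,0,0,0.06,0,-1,0,0,0.04,0,-1,0,0,0.03,0,-1,0,0,0,0,-1,0,0,0,0,-1,0,0,0,0],
)

```text
time: 18.4
position: [0.4648, -0.0239, 0.0423]
tool_rot: [-0.148, 0.989, -0.0, 0.0]
ft_force: [-0.4, 0.2, -2.5]
grip_width: 0.033
grip_force: 30.0
```

Call:
play_rows(
  steps=[-1,0,0,0,0,-1,0,0,0,0,-1,0,0,0,0,-1,0,0,0,0,-1,0,0,0,0,-1,0,0,0,0,-1,0,0,0,0,-1,0,0,0,0,-1,0,0,0,0,-1,0,0,0,0],
)

```text
time: 19.4
position: [0.4647, -0.0239, 0.0422]
tool_rot: [-0.148, 0.989, -0.0, 0.0]
ft_force: [-0.1, 0.0, -2.1]
grip_width: 0.0329
grip_force: 30.0
```

```bash
python3 - <<'E'
from h import *
from m import model
a=cam('scene');T,u,ring=model();go(.4645,-.0239,.042,107)
def dump(I,x0,y0,w,h):
    g=cv2.cvtColor(I,cv2.COLOR_RGB2GRAY);print(x0,y0);print('\n'.join(' '.join('%3d'%v for v in r) for r in g[y0:y0+h,x0:x0+w]))
print(ring,px(a,[ring]),robot.get_obs()['moment'])
dump(a['image'],286,229,32,24)
E
```

```text
pos [ 0.4647 -0.0239  0.0423] yaw 107.03 twist 0.005 t [0.008 0.002 0.009] F [ 0.5  0.2 -2.9] w 0.0332 time 19.45
[0.56466439 0.00672325 0.03895609] [[299.74523296 240.45272766]] [ 0.05390703  0.14049321 -0.0113984 ]
286 229
 96  97  97  97  99  99  97  97  97  98  97  98  98  99  98  93  66  40  30  35  48  53  36  31  31  30  38  65  93  99  81  78
 97  96  97  98  99 100  97  99  98  98  97  97  98  98  93  68  38  31  30  31  30  29  27  29  30  41  67  94  97  95  76  77
100  97  97  98  99  98  98  97  97  97  97  95  94  93  67  38  31  31  30  31  30  31  29  30  39  77  97  98  97  85  79  78
 96  98  97  99  97  96  93  89  87  86  88  73  69  62  38  31  30  31  30  29  28  27  29  30  73  93  97 100  98  86  84  85
 96  96  94  92  92  74  54  49  35  16  10  13  13  29  31  30  30  27  27  31  27  27  28  27  62  84  91  94  96  87  82  82
 90  89  61  33  12  10  19  11  14  11  15  14  30  40  44  42  43  33  20  24  29  31  29  18   6  13  29  66  72  76  79  81
 35  12  12  13  13   8   9  18  28  31  25  35  56  72  75  76  76  66  49  37  30  31  31  21  18  12  11
[... 1496 characters left out ...]
  64  73  57  71  57  38  38  62  77  78  76  74  43  27  29
 28  47  70  75  76  77  78  68  52  40  40  50  58  69  71  71  72  64  55  50  42  41  53  73  77  78  80  77  70  43  30  25
 29  44  67  75  75  77  77  77  78  67  52  48  41  37  37  37  37  40  43  46  55  72  77  79  79  78  78  76  64  38  32  31
 29  39  62  70  74  76  79  80  79  77  77  76  68  67  66  68  67  75  77  78  79  76  81  81  80  78  77  76  49  32  26  32
 26  28  44  69  74  76  79  78  79  80  80  82  78  78  81  76  74  79  80  82  82  81  80  79  80  78  75  73  49  32  30  33
 29  29  33  67  72  74  78  80  79  79  80  79  82  81  83  81  83  81  80  79  81  80  81  80  79  77  75  57  35  29  34  29
```

Free so far. I'll probe gently for the bearing to get the height.

Call:
play_rows(
  steps=[-1,0,0,0.02,0,-1,0,0,0.02,0,-1,0,0,0.02,0,-1,0,0,0,0,-1,0,0,0,0,-1,0,0,0,0,-1,0,0,0,0,-1,0,0,0,0,-1,0,0,0,0,-1,0,0,0,0],
)

```text
time: 20.45
position: [0.4647, -0.0239, 0.0404]
tool_rot: [-0.148, 0.989, -0.0, -0.0]
ft_force: [0.4, -0.9, -3.2]
grip_width: 0.033
grip_force: 30.0
```

```bash
python3 - <<'E'
from h import *
o=robot.get_obs();print(o['position'],o['ft_force'],o['moment'])
E
```

```text
[ 0.46474142 -0.02388804  0.04044483] [ 0.44259426 -0.93050526 -3.16654533] [0.06896847 0.02169847 0.00993246]
```

Call:
play_rows(
  steps=[-1,0,0,0.02,0,-1,0,0,0.02,0,-1,0,0,0,0,-1,0,0,0,0,-1,0,0,0,0,-1,0,0,0,0,-1,0,0,0,0,-1,0,0,0,0,-1,0,0,0,0,-1,0,0,0,0],
)

```text
time: 21.45
position: [0.4647, -0.0239, 0.0393]
tool_rot: [-0.148, 0.989, -0.0, -0.0]
ft_force: [-1.2, -0.3, -0.3]
grip_width: 0.033
grip_force: 30.0
```

```bash
python3 - <<'E'
from h import *
o=robot.get_obs();print(o['position'],o['ft_force'],o['moment'])
E
```

```text
[ 0.4647386  -0.02389231  0.03925582] [-1.2041631  -0.31773767 -0.31713531] [-0.0071493   0.08064405 -0.03237313]
```

Call:
play_rows(
  steps=[-1,0,0,0.02,0,-1,0,0,0,0,-1,0,0,0,0,-1,0,0,0,0,-1,0,0,0,0,-1,0,0,0,0,-1,0,0,0,0,-1,0,0,0,0,-1,0,0,0,0,-1,0,0,0,0],
)

```text
time: 22.45
position: [0.4647, -0.0239, 0.0387]
tool_rot: [-0.148, 0.989, 0.0, -0.0]
ft_force: [-1.9, -0.6, 0.9]
grip_width: 0.0327
grip_force: 30.0
```

Light contact began at TCP z of about 0.0398, which agrees with the model. I'll raise about 2 mm and hold.

Call:
play_rows(
  steps=[-1,0,0,-0.035,0,-1,0,0,-0.03,0,-1,0,0,0,0,-1,0,0,0,0,-1,0,0,0,0,-1,0,0,0,0,-1,0,0,0,0,-1,0,0,0,0,-1,0,0,0,0,-1,0,0,0,0],
)

```text
time: 23.45
position: [0.4647, -0.0239, 0.0406]
tool_rot: [-0.148, 0.989, 0.0, -0.0]
ft_force: [0.1, 0.3, -2.7]
grip_width: 0.0329
grip_force: 30.0
```

```bash
python3 - <<'E'
from h import *
o=robot.get_obs();print(o['position'],o['ft_force'],o['moment'],o['grip_width'])
print(robot.hand_in())
E
```

```text
[ 0.46472892 -0.02385148  0.0405904 ] [ 0.12554326  0.27552784 -2.73371798] [ 0.05756876  0.08101183 -0.02473546] 0.032876774335535465
the job is handed in; nothing more can be done
None
```

I pressed the gauge onto the bearing and let it spring up, then handed in with the squeezed pliers holding the spread ring round the stub at about the groove's height; hand-in returned no verdict.

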